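Park the turntable's clamp lever and set up the bottle

ROBOT

A 6-joint arm with a two-finger parallel gripper is mounted at the origin on the work surface. World frame = base frame: x ahead of the robot, y to its left, z up, the work surface at z = 0. Lengths are in m, angles in rad, forces in N, time in s.
With the tool pointing down it reaches from about 0.375 to 0.975 m from the base axis. Payload 3.8 kg.
Tool frame: the origin (TCP) lies midway between the tips of the shut fingers; the grasp point (between the pads) lies 19 mm behind it; z points along the fingers, y is the line along which they close (so a half turn about z gives the same grasp; the last joint's range is limited). The gripper opens to 88 mm and grips with 3 to 60 N. Pads are 18 mm wide; open, the fingers measure 123 mm over their backs; the gripper's body (75 mm by 187 mm) begins 45 mm behind the grasp point.
Start: joints at [-1.205, 0.264, 1.604, -0, 1.274, -0.037], TCP at [0.265, -0.621, 0.239] pointing down, gripper open.
Joint ranges: [-2.63, 2.63], [-0.94, 2.18], [0.31, 2.57], [-1.31, 4.45], [0, 2.66], [-2.55, 2.55]. Speed limits (rad/s): [2.57, 2.57, 3.14, 3.14, 3.14, 3.14].

INTERFACE

Orientations are given as a 3x3 rotation matrix whose columns are the frame's x, y, z axes.
In Python, from workcell import manip gives the robot as it stands.
- The arm moves only by the tool carry_out, never from a script. Its argument "increments" is text: rows parted by semicolons, each of 6 numbers parted by spaces: the shift along the world's x, y, z in m, then the turn, a rotation vector about the world's x, y, z in degrees. In form: x y z rx ry rz; .... A call has 1 to 5 rows; each row shifts and turns the commanded pose from where the row before left it; what a row does not reach is not made up. A row lasts 1/10 s, in which the tool goes at most 50 mm and 8.59 degrees, less where a joint would pass 70% of its speed; a pose out of reach is approached as far as the arm can. A call with a gripper value outside its range is refused whole. "claw" is the opening, from 0 (shut) to 1 (fully open), set as the call begins (left out, the last holds). The fingers move at their own pace and stop on an object; the grip force is fixed at half the most. Time passes only in rows, so rows that do not move let the fingers close. It gives the time, the measured TCP pose, the force, the opening and the grip force at its end, in the units of the state.
- manip.read_state(): the state, without advancing time (a new reading comes with each control period).
- manip.snapshot(name): name is "scene" or "top" or "wrist"; returns a dict with "pixels" (480x640x3 uint8, blue, green, red), "camera_matrix" (3x3 intrinsics, pixels), "xyz" and "orientation" of the camera in the world. Camera axes: x right, y down, z forward; pixel columns grow to the right and rows downward; lengths in m; the calibration is good to about 2 mm. A picture is of the moment at which its call begins. There is no depth.
- manip.job_done(): hands the job in; it is judged then, once.
The state is a dict: "time": time; "qpos": joint angles; "joint_velocities": joint speeds; "joint_efforts": joint torques, N m; "eef_pos": TCP position; "tcp_rot": TCP orientation; "force": force on the tool from outside, world axes, zero at the start; "ft_torque": the same for the moment, N m; "grip_width": finger opening in m; "grasp_force": force on a finger pad.
Only numpy, scipy, OpenCV 4.12 (cv2) and the standard library are available. Lean on these libraries where they do the work, as an engineer would, in place of code of your own. Each camera call takes 0.05 s, during which the arm holds its last target. There are 200 camera calls.

TASK

The white turntable's brake is tight and must stay so, but its clamp lever sticks up into the shot: pull the lever straight out off its serrations, swing it until it lies level across the sloping front of the base, to either side, and push it fully home. Also stand the empty steel bottle upright in the middle of the platter, setting it down gently. Leave the other things on the shelf where they are.

Things in the scene. Friction and masses are not known exactly. Their poses are not given: they have to be found in the camera images.
- turntable: white, fixed. Origin on the shelf under the platter's centre, z up; -x is its front. Drum 210 mm across; round platter 250 mm across, top at 80 mm, held by the brake. A nose 84 mm wide juts out in front to x=-210 mm; its top slopes 30 deg, from x=-210, z=20 up to x=-148, z=56 mm and bears the brake lever. A fixed camera on a tripod, 177 mm high, stands beyond, 200 mm from the centre
- boss (a point): centre of the top of the aluminium boss (48 mm across, 12 mm high) on the sloped face; on the screw's axis. z = n, the screw's axis outward, leaning 30 deg from vertical to the turntable's front; x = up-slope; y = the turntable's y. In the turntable's frame the point is (-185, 0, 48) mm, n = (-0.5, 0, 0.866), up-slope = (0.866, 0, 0.5)
- platter (a point): centre of the platter's top face, 80 mm above the shelf, marked by a thin ring 72 mm across; axes as turntable
- lever_hub (a point): centre of the top of the dark steel lever's round hub, 40 mm across, 32 mm high (z -32 to 0); home, its underside is 4 mm above the boss. z along n outward, x along the arm to its free end. The flat-sided arm, 17 mm wide, 15 mm thick, runs to x=122 mm, rising slightly: centreline z=-12 mm at the hub, +1 mm at the end. Hub or arm can be gripped from along n
- lever_end (a point): middle of the lever's round end (21 mm across), 111 mm from the axis; axes as lever_hub
- screw_rim (a point): point on the rim of the brake screw's steel washer, 19.5 mm from the axis, just above the boss, under the hub: it moves only if the screw is turned
- brake_screw (a joint): angle of the brake screw about n, rad; 0 to 0.6 either way at the start, differing from run to run. It is tight (4 N m) and must not be turned
- lever_pull (a joint): how far the lever is pulled out along n, m: 0 fully home, 0.011 stop. About 4 N of friction, no spring: it stays where it is left. The serrations are clear of each other above 0.007; pull it to the stop or nearly
- lever_turn (a joint): lever's angle about n relative to the screw, rad, anticlockwise from outside; 0 at the start. Arm direction from up-slope = brake_screw + lever_turn, positive to the turntable's +y. Pulled out it turns easily (0.05 N m) and stays put. It goes home only at multiples of 0.3927 rad (22.5 deg); round tips centre it if pushed in a few degrees off. Home, lever and screw turn as one
- bottle: empty sealed stainless bottle, 185 mm high, about 0.2 kg. Origin: centre of its base, z along the bottle, upright. Body 64 mm across up to 118 mm, shoulder to a neck 37 mm across at 142 to 151 mm, ribbed dark twist cap 44 mm across from 151 to 185 mm
- cage: bystander: black aluminium camera cage, an open rectangular frame 146 mm long (its y), 46 mm deep (its x) and 108 mm high. Origin: centre of its underside
- prism: bystander: clear glass prism lying along its x, 110 mm long, 50 mm wide, 43 mm high. Origin: centre of its underside
- rear_cap: bystander: grey plastic lens rear cap, 66 mm across, 22 mm high, open side up. Origin: centre of its underside
There are look-alikes about, which are no part of the job. Of the things that look like the bottle, the smallest one is meant.

How it is judged:
On the way, in this order (a step that is already met when the one before it is completed fails the run):
1. the lever is pulled out clear of its serrations (value of joint lever_pull above 0.0065 m), for 0.1 s.
2. the lever is pushed fully home again, lying level across the front (value of joint lever_pull below 0.002 m and angle between the x axis of lever_hub and the y axis of turntable, either way round below 0.35 rad), for 0.2 s.
At the end, for the whole second after the job is handed in: Lever fully home (out under 2 mm), its arm within 20 degrees (0.35 rad) of level across the front of the base, either side; bottle upright (within 3 degrees) and at rest on the platter, within 20 mm of its centre; brake screw not turned; bystanders within 20 mm of where they were (all of step 2 and horizontal distance between bottle and platter below 0.02 m and z of bottle in the frame of platter between -0.004 and 0.004 m and angle between bottle's own z axis and vertical below 0.05 rad and linear speed of bottle below 0.02 m/s); the robot touches nothing.
It fails at once if the brake screw is turned (rim moved more than 3 mm, about 9 degrees) (distance of screw_rim from where it was at the start of the episode above 0.003 m).
It fails at once if the bottle falls freely or is knocked over (faster than 0.45 m/s with no finger on it, a drop of about 10 mm) (linear speed of bottle above 0.45 m/s and contact force between bottle and the fingers below 0.05 N).
It fails at once if the bottle is driven hard onto the turntable (over 60 N) (contact force between bottle and turntable above 60 N).
It fails at once if the cage, prism or rear cap is moved more than 20 mm (distance of any of cage, prism, rear_cap from where it was at the start of the episode above 0.02 m).
It also fails if it takes over 61 s, if anything falls off the work surface, if the arm or the gripper's body presses on something with over 40 N, if the wrist force passes 120 N, or if a joint passes its speed limit or range.

## Working session

There is one attempt and no reset: what is moved stays moved. The work goes in short steps, Python scripts to look and compute and a tool call to move; the robot and the scene stay as the last step left them, time stands still between calls to the robot, and variables do not carry over. Pictures are saved under pics/ and viewed, at most 10 in all, crops included, and the job is handed in when it is done.

Besides the shell and the picture viewer there is one more tool, called after ">>>" by a JSON object that holds its "api" and its "payload", one argument or row to a line. carry_out: Moves the arm, as the interface text tells. Its arguments: {"type":"object","properties":{"increments":{"type":"string"},"claw":{"type":"number"}},"required":["increments"]}

```bash
mkdir -p pics; ls
cat > h.py <<'E'
import numpy as np, cv2, pickle
def snap(name,tag):
    from workcell import manip
    s=manip.snapshot(name); cv2.imwrite(f'pics/{tag}.png',s['pixels']); pickle.dump(s,open(f'{tag}.pkl','wb')); return s
def load(tag): return pickle.load(open(f'{tag}.pkl','rb'))
def ray(s,u,v):
    d=np.linalg.inv(s['camera_matrix'])@[u,v,1.]; d=np.array(s['orientation'])@d
    return np.array(s['xyz']),d/np.linalg.norm(d)
def plane(s,u,v,z):
    o,d=ray(s,u,v); return o+d*(z-o[2])/d[2]
def tri(s1,p1,s2,p2):
    o1,d1=ray(s1,*p1);o2,d2=ray(s2,*p2)
    t=np.linalg.lstsq(np.c_[d1,-d2],o2-o1,rcond=None)[0]
    a=o1+t[0]*d1;b=o2+t[1]*d2; return (a+b)/2,np.linalg.norm(a-b)
def proj(s,P):
    c=np.array(s['orientation']).T@(np.array(P)-s['xyz']); q=s['camera_matrix']@c; return q[:2]/q[2]
E
python3 - <<'E'
from h import *
for n in ('scene','top'):
    s=snap(n,n+'0'); print(n,s['xyz'],np.round(s['orientation'],3).tolist(),s['camera_matrix'][0])
E
```

```text
pics
scene [1.03581797 0.38498786 0.64791104] [[-0.58, 0.527, -0.621], [0.815, 0.375, -0.442], [-0.001, -0.763, -0.647]] [439.46774442   0.         324.46073036]
top [0.37567223 0.01272159 1.41657202] [[-0.015, -0.996, 0.088], [-1.0, 0.014, -0.017], [0.015, -0.088, -0.996]] [572.20779924   0.         319.95002254]
```

View pics/scene0.png

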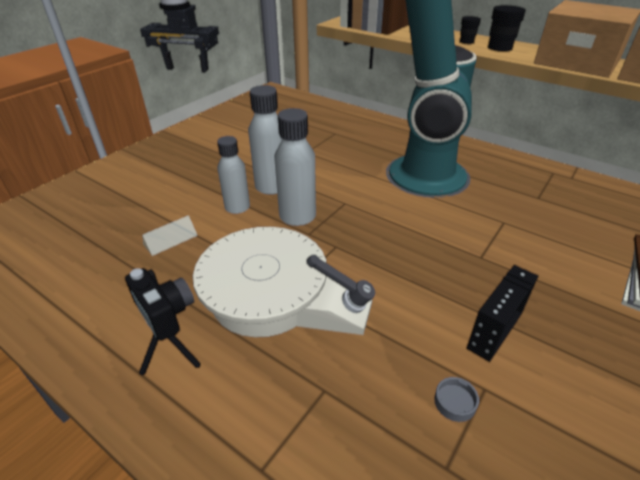

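View pics/top0.png

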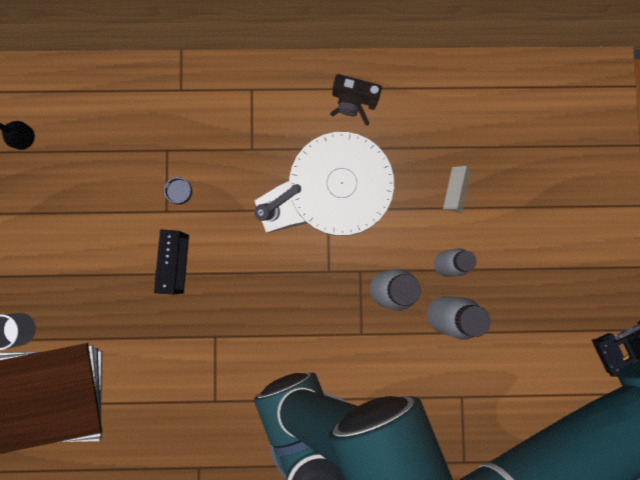

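Scene view: platter with ring centre (261,267), lever hub about (362,292) with end (313,261), small bottle left at (233,175), cage (503,312), cap (457,399). Top view: platter centre (342,183), lever hub (263,212) and end (297,188), small bottle cap (464,261), prism (456,188), nose pointing left (world +y).

Run:
```python
from h import *
a=load('scene0');b=load('top0')
for s,n,boxes in ((b,'top',dict(lev=(250,175,310,225),cap=(430,240,485,280),plat=(250,125,400,240))),(a,'scene',dict(lev=(300,248,380,310),cap=(215,132,245,158),plat=(185,220,380,340)))):
    im=s['pixels'];hsv=cv2.cvtColor(im,cv2.COLOR_BGR2HSV)
    white=((hsv[...,1]<60)&(hsv[...,2]>150)).astype(np.uint8)
    dark=((hsv[...,2]<100)&(hsv[...,1]<90)).astype(np.uint8)
    for k,(x0,y0,x1,y1) in boxes.items():
        m=(white if k=='plat' else dark)[y0:y1,x0:x1]
        c=max(cv2.findContours(m,0,2)[0],key=cv2.contourArea)[:,0]+[x0,y0]
        print(n,k,cv2.contourArea(c),cv2.minAreaRect(c),c.min(0),c.max(0))
# platter centre
print('plat top',plane(b,342,183,.08),'scene',plane(a,261,267,.08),tri(a,(261,267),b,(342,183)))
c=np.hstack([cv2.resize(b['pixels'][165:245,240:340],(400,320),interpolation=2),cv2.resize(a['pixels'][240:320,290:390],(400,320),interpolation=2)])
d=np.hstack([cv2.resize(b['pixels'][235:285,425:495],(400,286),interpolation=2),cv2.resize(a['pixels'][125:225,195:335],(400,286),interpolation=2)])
cv2.imwrite('pics/c1.png',np.vstack([c,d])[:600])
```

```text
top lev 462.5 ((278.8817443847656, 203.55357360839844), (17.34670639038086, 53.074344635009766), 60.42216110229492) [254 185] [300 220]
top cap 608.0 ((454.86065673828125, 261.96722412109375), (27.251258850097656, 41.012691497802734), 84.80557250976562) [435 248] [475 276]
top plat 9220.5 ((324.5, 183.0), (102.0, 139.0), 90.0) [255 132] [394 234]
scene lev 927.5 ((341.27069091796875, 275.9952697753906), (74.29766845703125, 25.07716178894043), 40.179237365722656) [307 256] [374 305]
scene cap 321.0 ((227.39111328125, 146.41090393066406), (20.99528694152832, 18.408187866210938), 84.2894058227539) [218 136] [237 157]
scene plat 11805.0 ((281.2811279296875, 279.7373962402344), (108.6087646484375, 176.364501953125), 86.34777069091797) [193 227] [371 335]
plat top [ 0.61532707 -0.06380973  0.08      ] scene [ 0.6144532  -0.06157162  0.08      ] (array([ 0.61468143, -0.06294648,  0.07954487]), np.float64(0.0022698056755010073))
```

View pics/c1.png

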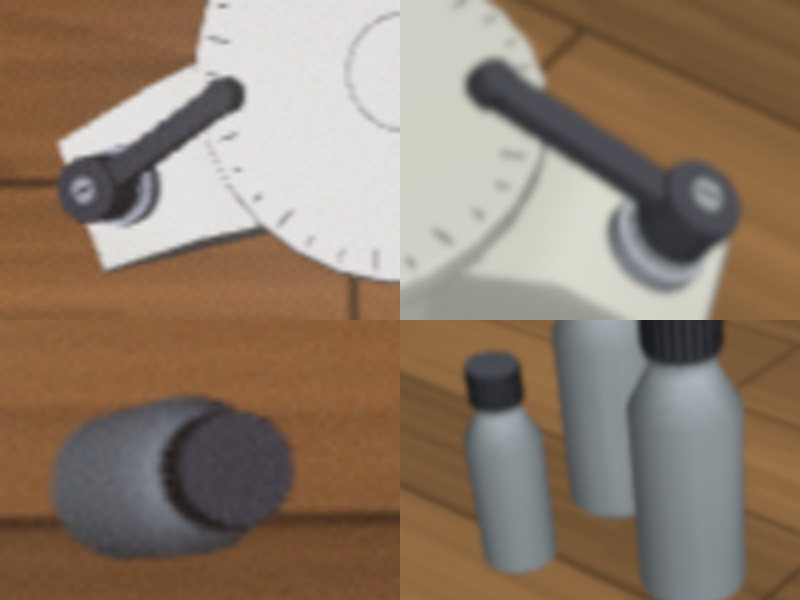

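The crop shows hub top at (260.5,212.5) top / (367,288.8) scene, lever end at (297.3,188.8) / (312.3,260.8), nose corners at (254.5,200.5) and (266.5,232.5) in top, and cap top at (467,260.9) / (227.9,141.1).

Run:
```python
from h import *
a=load('scene0');b=load('top0')
np.set_printoptions(precision=4,suppress=True)
T=np.array([.6148,-.0628,0])
hub,e=tri(a,(367,288.8),b,(260.5,212.5));end,e2=tri(a,(312.3,260.8),b,(297.3,188.8))
print('hub',hub,e,'end',end,e2,np.linalg.norm(end-hub))
c1=plane(b,254.5,200.5,.02);c2=plane(b,266.5,232.5,.02);m=(c1+c2)/2
print('corners',c1,c2,np.linalg.norm(c1-c2),np.linalg.norm((m-T)[:2]))
f=(m-T)[:2];f/=np.linalg.norm(f);yaw=np.arctan2(-f[1],-f[0]);print('yaw by front',np.degrees(yaw))
t=(c1-c2)[:2];print('edge perp',t/np.linalg.norm(t),f)
# by hub: hub axis at home: boss + 36mm n
R=lambda y:np.array([[np.cos(y),-np.sin(y),0],[np.sin(y),np.cos(y),0],[0,0,1]])
p=np.array([-.185,0,.048])+.036*np.array([-.5,0,.866]);print('hub local',p)
g=-(hub-T)[:2];yaw2=np.arctan2(g[1],g[0]);print('yaw hub',np.degrees(yaw2),np.linalg.norm(g))
for y in (yaw,yaw2):
    r=R(y);n=r@[-.5,0,.866];up=r@[.866,0,.5];yy=r@[0,1,0];d=end-hub
    print('hub exp',T+r@p,'n',n,'lever ang',np.degrees(np.arctan2(d@yy,d@up)),'d.n',d@n)
cap,e=tri(a,(227.9,141.1),b,(467,260.9));print('cap',cap,e,'top',plane(b,467,260.9,.185),plane(a,227.9,141.1,.185))
print('others', plane(b,404,289,.24),plane(b,471,320,.26))
```

```text
hub [0.5474 0.1297 0.0796] 0.0011337567652724278 end [0.5927 0.042  0.1347] 0.0028087718477167356 0.11303462392471786
corners [0.5853 0.1489 0.02  ] [0.5058 0.12   0.02  ] 0.08453046165774651 0.20904196097104544
yaw by front -70.65048368574516
edge perp [0.9397 0.3419] [-0.3313  0.9435]
hub local [-0.203   0.      0.0792]
yaw hub -70.69892710687392 0.20391221597095066
hub exp [0.5475 0.1287 0.0792] n [-0.1657  0.4718  0.866 ] lever ang 6.968904151917229 d.n -0.0011080144355737412
hub exp [0.5477 0.1288 0.0792] n [-0.1653  0.4719  0.866 ] lever ang 7.011093049135442 d.n -0.0011021995642935822
cap [ 0.4214 -0.3242  0.1808] 0.004645778387055229 top [ 0.4228 -0.3249  0.185 ] [ 0.426  -0.3155  0.185 ]
others [ 0.365  -0.1778  0.24  ] [ 0.301  -0.3078  0.26  ]
```

Run:
```python
from h import *
np.set_printoptions(precision=4,suppress=True)
from workcell import manip
s=manip.read_state(); print({k:np.round(v,3).tolist() for k,v in s.items()})
b=load('top0')
for n,u,v,z in(('cage',172,262,.108),('rcap',178,190,.022),('prism',456,188,.04),('cam',357,92,.177)):print(n,plane(b,u,v,z))
```

```text
{'time': 0.1, 'qpos': [-1.205, 0.265, 1.605, -0.0, 1.274, -0.037], 'joint_velocities': [0.002, -0.0, -0.004, 0.0, -0.002, -0.002], 'joint_efforts': [0.0, -50.362, -35.807, 0.073, 0.023, -0.0], 'eef_pos': [0.264, -0.62, 0.238], 'tcp_rot': [[0.92, 0.392, -0.001], [0.392, -0.92, 0.002], [0.0, -0.002, -1.0]], 'force': [-0.343, 0.6, -0.45], 'ft_torque': [0.025, 0.047, 0.015], 'grasp_force': 0.0, 'grip_width': 0.088}
cage [0.4332 0.3286 0.108 ]
rcap [0.6134 0.336  0.022 ]
prism [ 0.6066 -0.3444  0.04  ]
cam [ 0.8025 -0.0955  0.177 ]
```

```bash
cat >> h.py <<'E'
from scipy.spatial.transform import Rotation as Ro
np.set_printoptions(precision=4,suppress=True)
H=np.array([.5475,.129,.0794]); yaw=np.radians(-70.5)
Rt=Ro.from_euler('z',yaw).as_matrix(); n=Rt@[-.5,0,.8660]; up=Rt@[.866,0,.5]; yt=Rt[:,1]
def lev(phi):  # tool rotation gripping with lever at phi (deg)
    p=np.radians(phi); arm=up*np.cos(p)+yt*np.sin(p); y=np.cross(n,arm); return np.c_[np.cross(y,-n),y,-n]
def flat(h): # tool down, y heading h deg
    y=np.array([np.cos(np.radians(h)),np.sin(np.radians(h)),0]);z=np.array([0,0,-1.]);return np.c_[np.cross(y,z),y,z]
def delta(P,R):
    from workcell import manip
    s=manip.read_state(); dR=Ro.from_matrix(np.array(R)@np.array(s['tcp_rot']).T).as_rotvec(degrees=True)
    print('t',s['time'],'shift mm',1e3*(np.array(P)-s['eef_pos']),'rot',dR,np.linalg.norm(dR)); return dR
E
python3 - <<'E'
from h import *
for sgn in (1,-1):
    R=lev(7)@np.diag([sgn,sgn,1]); delta(H+.06*n,R)
print(n,up,yt,lev(7))
E
```

```text
t 0.1 shift mm [ 273.1316  777.6461 -106.1562] rot [-29.8655  15.2135  91.1033] 97.07321985219278
t 0.1 shift mm [ 273.1316  777.6461 -106.1562] rot [-15.2039 -29.2975 -84.4587] 90.67954457156519
[-0.1669  0.4713  0.866 ] [ 0.2891 -0.8163  0.5   ] [0.9426 0.3338 0.    ] [[-0.4018  0.9003  0.1669]
 [ 0.7695  0.4308 -0.4713]
 [-0.4963 -0.0609 -0.866 ]]
```

>>> {"api": "carry_out", "payload": {
  "increments": "0.03 0.03 0.03 -2 1 6; 0.03 0.03 0.03 -2 1 6; 0.03 0.03 0.03 -2 1 6; 0.03 0.03 0.03 -2 1 6; 0.03 0.03 0.03 -2 1 6",
  "claw": 1
}}

```text
time: 0.6
eef_pos: [0.4097, -0.4752, 0.3837]
tcp_rot: [[0.593, 0.804, -0.038], [0.786, -0.588, -0.189], [-0.174, 0.082, -0.981]]
force: [1.0, -0.7, 0.4]
grip_width: 0.0878
grasp_force: 0.0
```

>>> {"api": "carry_out", "payload": {
  "increments": "0.015 0.045 0 -2 1 6; 0.015 0.045 0 -2 1 6; 0.015 0.045 0 -2 1 6; 0.015 0.045 0 -2 1 6; 0.015 0.045 0 -2 1 6"
}}

```text
time: 1.1
eef_pos: [0.4839, -0.2497, 0.3827]
tcp_rot: [[0.108, 0.994, 0.025], [0.927, -0.092, -0.364], [-0.36, 0.063, -0.931]]
force: [1.5, -0.2, -0.2]
grip_width: 0.0884
grasp_force: 0.0
```

>>> {"api": "carry_out", "payload": {
  "increments": "0.01 0.045 0 -2 1 6; 0.01 0.045 0 -2 1 6; 0.01 0.045 0 -2 1 6; 0.01 0.045 0 -2 1 6; 0.01 0.045 0 -2 1 6"
}}

```text
time: 1.6
eef_pos: [0.5337, -0.0246, 0.3827]
tcp_rot: [[-0.388, 0.906, 0.17], [0.774, 0.42, -0.473], [-0.5, -0.052, -0.865]]
force: [-0.2, 0.7, 0.2]
grip_width: 0.0881
grasp_force: 0.0
```

>>> {"api": "carry_out", "payload": {
  "increments": "0 0.035 -0.02 0 0 0; 0 0.035 -0.02 0 0 0; 0 0.035 -0.03 0 0 0; 0 0.035 -0.03 0 0 0; 0 0.03 -0.03 0 0 0"
}}

```text
time: 2.1
eef_pos: [0.5334, 0.1452, 0.2516]
tcp_rot: [[-0.385, 0.907, 0.168], [0.777, 0.417, -0.472], [-0.499, -0.051, -0.865]]
force: [0.8, -0.3, 0.5]
grip_width: 0.0882
grasp_force: 0.0
```

Run:
```python
from h import *
from workcell import manip
snap('wrist','w1')
delta(H+.06*n,lev(7)); print(manip.read_state()['qpos'])
```

```text
t 2.15 shift mm [   6.3242    9.489  -113.5764] rot [-0.1519  0.1295  0.7712] 0.796636252132619
[ 0.5307  0.0889  1.8821 -0.5286  1.3211  0.2553]
```

View pics/w1.png

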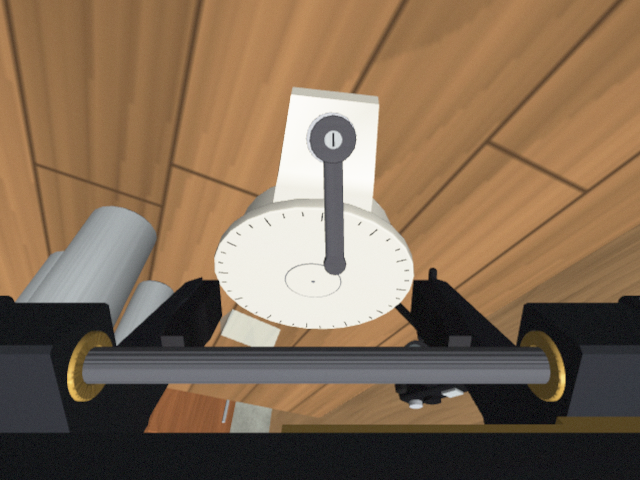

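The wrist view shows the hub at (332,139) and the lever end at (335,266), with the arm nearly along the image's vertical, so the tool is square to the lever.

Run:
```python
from h import *
w=load('w1')
def onp(u,v,h):
    o,d=ray(w,u,v); P=H+h*n; return o+d*((P-o)@n)/(d@n)
hb=onp(333,139.5,0);e=onp(334.5,266,.008);d=e-hb
print(hb,hb-H,np.linalg.norm(d),np.degrees(np.arctan2(d@yt,d@up)),proj(w,H))
```

```text
[0.5481 0.1283 0.0799] [ 0.0006 -0.0007  0.0005] 0.11158239766502631 7.311651901539654 [332.7885 138.2061]
```

>>> {"api": "carry_out", "payload": {
  "increments": "0.002 0.003 -0.038 0 0 0.8; 0.002 0.003 -0.038 0 0 0; 0.002 0.0035 -0.0375 0 0 0; 0 0 0 0 0 0"
}}

```text
time: 2.55
eef_pos: [0.5359, 0.151, 0.1336]
tcp_rot: [[-0.4, 0.901, 0.166], [0.769, 0.428, -0.474], [-0.498, -0.062, -0.865]]
force: [-0.9, -0.3, -0.1]
grip_width: 0.0881
grasp_force: 0.0
```

>>> {"api": "carry_out", "payload": {
  "increments": "0.003 -0.008 -0.014 0 0 0; 0.003 -0.008 -0.014 0 0 0; 0.003 -0.008 -0.014 0 0 0; 0.003 -0.008 -0.014 0 0 0; 0.0015 -0.0065 -0.015 0 0 0"
}}

```text
time: 3.05
eef_pos: [0.5541, 0.1134, 0.0681]
tcp_rot: [[-0.394, 0.902, 0.175], [0.772, 0.428, -0.47], [-0.499, -0.049, -0.865]]
force: [-0.3, -1.0, -0.4]
grip_width: 0.0878
grasp_force: 0.0
```

```bash
python3 -c "
from h import *
delta(H-.022*n,lev(7.2))"
```

```text
t 3.05 shift mm [-2.933   5.2179 -7.7628] rot [-0.1787  0.7538  0.3482] 0.849375367531361
```

>>> {"api": "carry_out", "payload": {
  "increments": "0 0 0 0 0 0; 0 0 0 0 0 0"
}}

```text
time: 3.25
eef_pos: [0.5531, 0.1138, 0.068]
tcp_rot: [[-0.395, 0.902, 0.174], [0.771, 0.428, -0.471], [-0.499, -0.052, -0.865]]
force: [-0.8, -0.4, -0.2]
grip_width: 0.088
grasp_force: 0.0
```

```bash
python3 -c "
from h import *
delta(H-.022*n,lev(7.2))"
```

```text
t 3.25 shift mm [-1.9447  4.8242 -7.656 ] rot [-0.1173  0.6246  0.3384] 0.7199470136026402
```

>>> {"api": "carry_out", "payload": {
  "increments": "-0.001 0.0025 -0.004 0 0.3 0.2; -0.001 0.0025 -0.0035 0 0.3 0.1; 0 0 0 0 0 0; 0 0 0 0 0 0"
}}

```text
time: 3.65
eef_pos: [0.5515, 0.1198, 0.0612]
tcp_rot: [[-0.405, 0.899, 0.169], [0.769, 0.434, -0.469], [-0.495, -0.06, -0.867]]
force: [0.1, 0.8, 0.0]
grip_width: 0.0882
grasp_force: 0.0
```

```bash
python3 -c "
from h import *
delta(H-.022*n,lev(7.2))"
```

```text
t 3.65 shift mm [-0.3665 -1.1973 -0.8552] rot [-0.1566  0.101  -0.0343] 0.18948099184072073
```

Aligned. Grip the hub.

>>> {"api": "carry_out", "payload": {
  "increments": "0 -0.001 -0.001 0 0 0; 0 0 0 0 0 0; 0 0 0 0 0 0; 0 0 0 0 0 0; 0 0 0 0 0 0",
  "claw": 0.3
}}

```text
time: 4.15
eef_pos: [0.5514, 0.1183, 0.0601]
tcp_rot: [[-0.404, 0.899, 0.168], [0.769, 0.434, -0.469], [-0.495, -0.06, -0.867]]
force: [-0.3, -0.6, 0.4]
grip_width: 0.0501
grasp_force: 0.0
```

>>> {"api": "carry_out", "payload": {
  "increments": "0 0 0 0 0 0; 0 0 0 0 0 0; 0 0 0 0 0 0; 0 0 0 0 0 0"
}}

```text
time: 4.55
eef_pos: [0.5511, 0.1182, 0.0601]
tcp_rot: [[-0.404, 0.899, 0.168], [0.769, 0.433, -0.47], [-0.495, -0.061, -0.867]]
force: [-2.5, 0.1, 3.2]
grip_width: 0.0391
grasp_force: 30.0
```

>>> {"api": "carry_out", "payload": {
  "increments": "-0.0004 0.001 0.0018 0 0 0; -0.0003 0.001 0.0018 0 0 0; -0.0004 0.001 0.0018 0 0 0; -0.0003 0.001 0.0018 0 0 0; -0.0004 0.001 0.0018 0 0 0"
}}

```text
time: 5.05
eef_pos: [0.5493, 0.123, 0.0689]
tcp_rot: [[-0.404, 0.899, 0.167], [0.769, 0.433, -0.47], [-0.495, -0.061, -0.867]]
force: [1.2, -4.1, -4.3]
grip_width: 0.0389
grasp_force: 30.0
```

>>> {"api": "carry_out", "payload": {
  "increments": "0 0 0 0 0 0; 0 0 0 0 0 0"
}}

```text
time: 5.25
eef_pos: [0.5493, 0.1232, 0.0692]
tcp_rot: [[-0.404, 0.899, 0.168], [0.769, 0.433, -0.47], [-0.495, -0.061, -0.867]]
force: [-1.9, -3.1, -1.2]
grip_width: 0.0393
grasp_force: 30.0
```

```bash
python3 -c "
from h import *
delta(H-.0115*n,lev(7.2)); snap('wrist','w2'); w=load('w2'); cv2.imwrite('pics/w2c.png',w['pixels'])
print(proj(w,H+.0105*n),proj(w,H))"
```

```text
t 5.25 shift mm [0.1185 0.3507 0.2465] rot [-0.1242  0.0588  0.0254] 0.13978117936587126
[314.8669 322.847 ] [314.9165 309.984 ]
```

View pics/w2c.png

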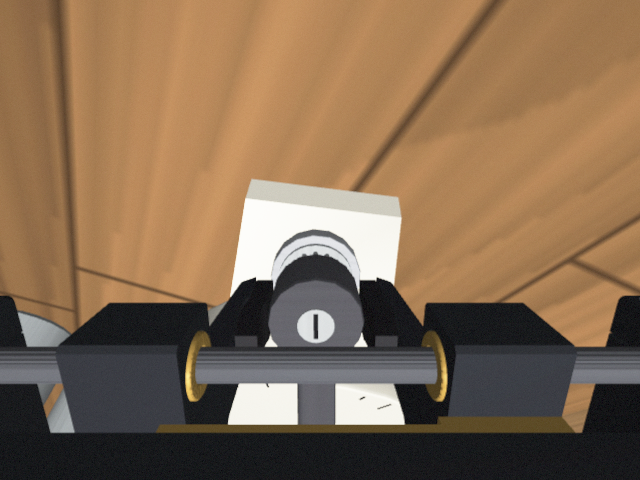

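The hub shows at (316,325), against 323 predicted for fully pulled and 310 for home, and the serrations are visible: the lever is out about 10 mm. Next I swing +90° about n.

>>> {"api": "carry_out", "payload": {
  "increments": "0 0 0 -1.25 3.53 6.5; 0 0 0 -1.25 3.53 6.5; 0 0 0 -1.25 3.53 6.5; 0 0 0 -1.25 3.53 6.5"
}}

```text
time: 5.7
eef_pos: [0.549, 0.123, 0.0693]
tcp_rot: [[-0.803, 0.573, 0.166], [0.446, 0.762, -0.47], [-0.395, -0.303, -0.867]]
force: [-2.3, -4.2, 0.3]
grip_width: 0.0391
grasp_force: 30.0
```

>>> {"api": "carry_out", "payload": {
  "increments": "0 0 0 -1.25 3.53 6.5; 0 0 0 -1.25 3.53 6.5; 0 0 0 -1.25 3.53 6.5; 0 0 0 -1.25 3.53 6.5"
}}

```text
time: 6.1
eef_pos: [0.5488, 0.1226, 0.0694]
tcp_rot: [[-0.982, 0.094, 0.164], [0.006, 0.882, -0.471], [-0.189, -0.461, -0.867]]
force: [-3.2, -5.5, 1.6]
grip_width: 0.0394
grasp_force: 30.0
```

>>> {"api": "carry_out", "payload": {
  "increments": "0 0 0 -1.25 3.53 6.5; 0 0 0 -1.25 3.53 6.5; 0 0 0 -1.25 3.53 6.5; 0 0 0 -1.25 3.53 6.5; 0 0 0 0 0 0"
}}

```text
time: 6.6
eef_pos: [0.5489, 0.1223, 0.0696]
tcp_rot: [[-0.899, -0.407, 0.163], [-0.434, 0.768, -0.472], [0.066, -0.495, -0.866]]
force: [-3.0, -5.2, 2.6]
grip_width: 0.0392
grasp_force: 30.0
```

```bash
python3 -c "
from h import *
from workcell import manip
delta(H-.0115*n,lev(97.2)); print(manip.read_state()['qpos'],manip.read_state()['ft_torque']); s=snap('scene','s2');w=snap('wrist','w3')
cv2.imwrite('pics/s2c.png',np.hstack([cv2.resize(s['pixels'][200:350,250:450],(400,300)),cv2.resize(w['pixels'],(400,300))]))"
```

```text
t 6.6 shift mm [ 0.5008  1.2626 -0.1204] rot [ 0.0232 -0.2312 -0.0064] 0.23246728692908536
[ 0.4768  0.2902  2.0091 -0.6187  1.0196 -1.1826] [-0.6434  0.3709 -0.2972]
```

View pics/s2c.png

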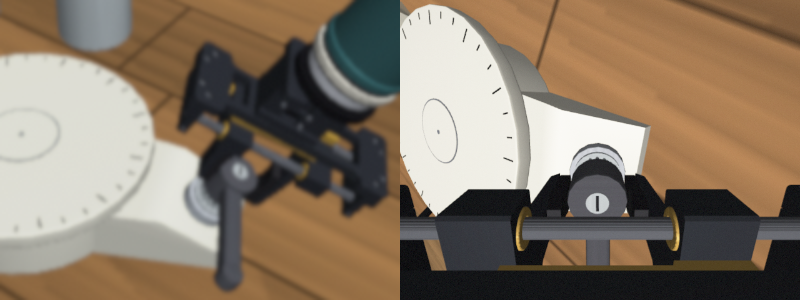

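The lever now lies across the front, still held and raised (hub at about (238,170) in the left crop). Push it home.

>>> {"api": "carry_out", "payload": {
  "increments": "0.0004 -0.001 -0.0018 0 0 0; 0.0003 -0.001 -0.0018 0 0 0; 0.0004 -0.001 -0.0018 0 0 0; 0.0003 -0.001 -0.0018 0 0 0; 0.0004 -0.001 -0.0018 0 0 0"
}}

```text
time: 7.2
eef_pos: [0.5506, 0.1176, 0.0609]
tcp_rot: [[-0.9, -0.404, 0.163], [-0.431, 0.769, -0.472], [0.065, -0.495, -0.867]]
force: [-4.3, -4.3, 4.1]
grip_width: 0.0392
grasp_force: 30.0
```

>>> {"api": "carry_out", "payload": {
  "increments": "0.0002 -0.0005 -0.001 0 0 0; 0 0 0 0 0 0; 0 0 0 0 0 0"
}}

```text
time: 7.5
eef_pos: [0.5508, 0.1173, 0.0604]
tcp_rot: [[-0.9, -0.404, 0.163], [-0.431, 0.769, -0.472], [0.065, -0.495, -0.867]]
force: [-7.1, -2.1, 8.2]
grip_width: 0.0391
grasp_force: 30.0
```

```bash
python3 -c "
from h import *
from workcell import manip
s=manip.read_state()
delta(H-.022*n,lev(97.2)); print(np.dot(np.array(s['eef_pos'])-H,n),np.dot(s['force'],n),s['ft_torque'])"
```

```text
t 7.5 shift mm [ 0.3925  1.325  -0.0424] rot [-0.0194 -0.1408  0.1712] 0.2224843098098677
-0.022521274259743713 7.315839426156157 [-0.6867  0.6593 -0.5436]
```

>>> {"api": "carry_out", "payload": {
  "increments": "0.0002 -0.0005 -0.0009 0 0 0; 0.0002 -0.0005 -0.0009 0 0 0; 0 0 0 0 0 0; 0 0 0 0 0 0"
}}

```text
time: 7.9
eef_pos: [0.551, 0.1172, 0.0601]
tcp_rot: [[-0.901, -0.403, 0.163], [-0.43, 0.77, -0.471], [0.064, -0.495, -0.867]]
force: [-12.7, 1.4, 18.4]
grip_width: 0.0388
grasp_force: 30.0
```

```bash
python3 -c "
from h import *
from workcell import manip
s=manip.read_state()
print(np.dot(np.array(s['eef_pos'])-H,n),np.dot(s['force'],n),s['ft_torque'])"
```

```text
-0.02279776094534621 18.71064061470716 [-0.8566  1.3985 -0.937 ]
```

Seated: it resists at 19 N and the depth matches the home grasp. Release and back off.

>>> {"api": "carry_out", "payload": {
  "increments": "0 0 0 0 0 0; 0 0 0 0 0 0; 0 0 0 0 0 0; 0 0 0 0 0 0; 0 0 0 0 0 0",
  "claw": 1
}}

```text
time: 8.4
eef_pos: [0.5521, 0.1169, 0.0571]
tcp_rot: [[-0.899, -0.405, 0.165], [-0.433, 0.77, -0.469], [0.063, -0.493, -0.868]]
force: [0.2, 0.4, -0.2]
grip_width: 0.077
grasp_force: 0.0
```

>>> {"api": "carry_out", "payload": {
  "increments": "-0.002 0.005 0.009 0 0 0; -0.003 0.008 0.014 0 0 0; -0.004 0.012 0.022 0 0 0; -0.005 0.014 0.026 0 0 0; -0.005 0.014 0.026 0 0 0"
}}

```text
time: 8.9
eef_pos: [0.5327, 0.171, 0.1564]
tcp_rot: [[-0.899, -0.405, 0.166], [-0.433, 0.77, -0.469], [0.062, -0.493, -0.868]]
force: [0.3, 0.5, -0.2]
grip_width: 0.0882
grasp_force: 0.0
```

>>> {"api": "carry_out", "payload": {
  "increments": "-0.005 0.014 0.026 0 0 0; -0.003 0.01 0.03 0 0 0; 0 0 0.04 0 0 0; 0 0 0.04 0 0 0; 0 0 0 0 0 0"
}}

```text
time: 9.4
eef_pos: [0.5276, 0.1963, 0.2989]
tcp_rot: [[-0.9, -0.4, 0.176], [-0.434, 0.773, -0.463], [0.049, -0.493, -0.869]]
force: [0.4, 1.2, 1.2]
grip_width: 0.0881
grasp_force: 0.0
```

```bash
python3 -c "
from h import *
from workcell import manip
s=snap('scene','s3');w=snap('wrist','w4')
print(manip.read_state()['qpos'],proj(w,H),proj(s,H))
a=np.array([.4228,-.3249,.25])
for h in (51,231):delta(a,flat(h))
p=proj(w,H).astype(int);x=min(max(p[0]-120,0),400);y=min(max(p[1]-90,0),300)
print(x,y)
cv2.imwrite('pics/s3c.png',np.hstack([cv2.resize(s['pixels'][225:345,270:430],(400,300),interpolation=2),cv2.resize(w['pixels'][y:y+180,x:x+240],(400,300))]))"
```

```text
[ 0.6047  0.0922  1.7874 -0.5058  1.4271 -1.3141] [358.9441 203.7749] [366.3339 288.7193]
t 9.5 shift mm [-102.5531 -519.914   -42.7425] rot [ 30.5899  -7.0324 -64.0567] 71.33345714565927
t 9.5 shift mm [-102.5531 -519.914   -42.7425] rot [  7.884   34.2942 111.4289] 116.85316381705722
238 113
```

View pics/s3c.png

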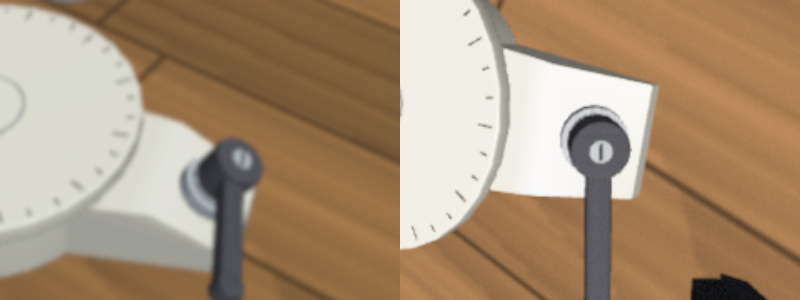

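The hub is at scene (366.4,287.8) and wrist (358,203.6), matching the home projections (366.3,288.7) and (358.9,203.8). The arm lies across the front. Now the bottle.

>>> {"api": "carry_out", "payload": {
  "increments": "-0.0085 -0.0433 0.01 2.55 -0.59 -5.34; -0.0085 -0.0433 0.01 2.55 -0.59 -5.34; -0.0085 -0.0433 0.01 2.55 -0.59 -5.34; -0.0085 -0.0433 0.01 2.55 -0.59 -5.34"
}}

```text
time: 9.9
eef_pos: [0.4895, 0.0197, 0.3287]
tcp_rot: [[-0.997, -0.063, 0.045], [-0.075, 0.935, -0.346], [-0.02, -0.348, -0.937]]
force: [-0.1, -0.6, -0.2]
grip_width: 0.0882
grasp_force: 0.0
```

>>> {"api": "carry_out", "payload": {
  "increments": "-0.0085 -0.0433 0 2.55 -0.59 -5.34; -0.0085 -0.0433 0 2.55 -0.59 -5.34; -0.0085 -0.0433 0 2.55 -0.59 -5.34; -0.0085 -0.0433 0 2.55 -0.59 -5.34"
}}

```text
time: 10.3
eef_pos: [0.4556, -0.1535, 0.3287]
tcp_rot: [[-0.953, 0.303, -0.013], [0.301, 0.937, -0.178], [-0.042, -0.173, -0.984]]
force: [2.1, -0.1, -0.1]
grip_width: 0.0882
grasp_force: 0.0
```

>>> {"api": "carry_out", "payload": {
  "increments": "-0.0085 -0.0433 0 2.55 -0.59 -5.34; -0.0085 -0.0433 0 2.55 -0.59 -5.34; -0.0085 -0.0433 0 2.55 -0.59 -5.34; -0.0085 -0.0433 0 2.55 -0.59 -5.34; 0 0 0 0 0 0"
}}

```text
time: 10.8
eef_pos: [0.4202, -0.3308, 0.3278]
tcp_rot: [[-0.772, 0.636, -0.007], [0.636, 0.772, 0.003], [0.007, -0.002, -1.0]]
force: [0.0, 0.2, 0.7]
grip_width: 0.0884
grasp_force: 0.0
```

```bash
python3 -c "
from h import *
from workcell import manip
w=snap('wrist','w5')
delta([.4228,-.3249,.30],flat(51)); print(manip.read_state()['qpos'],proj(w,[.4228,-.3249,.185]))"
```

```text
t 10.85 shift mm [  1.7358   3.1426 -27.8625] rot [-0.2561 -0.3896  0.2787] 0.5431857992000776
[-0.7079 -0.0434  1.7806 -0.001   1.4124 -1.593 ] [322.8761 220.2688]
```

View pics/w5.png

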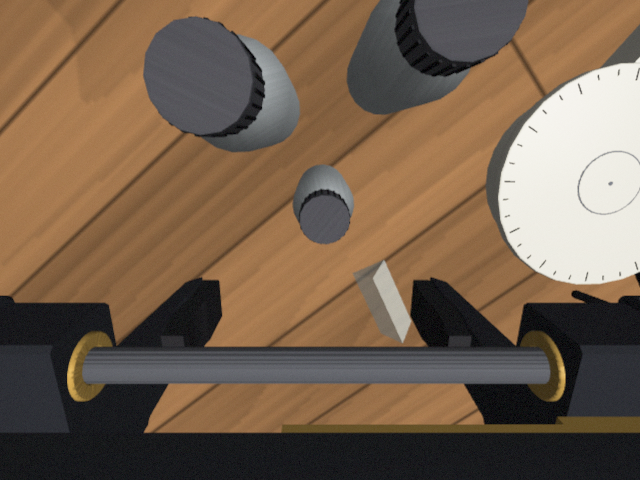

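The wrist view shows the small bottle's cap at (325,217), close to the prediction of (323,220). The big bottles are clear of the fingers at (205,76) and (465,20).

```bash
python3 -c "
from h import *
w=load('w5'); p=plane(w,325,217.5,.185); e=plane(w,351,217.5,.185)
print(p,np.linalg.norm(p-e)*2,plane(w,610,183.5,.08))
p[2]=.158; delta(p,flat(51))"
```

```text
[ 0.4221 -0.322   0.185 ] 0.044251940736556965 [ 0.6161 -0.0632  0.08  ]
t 10.85 shift mm [   1.0038    6.0695 -169.8625] rot [-0.2561 -0.3896  0.2787] 0.5431857992000776
```

>>> {"api": "carry_out", "payload": {
  "increments": "0.001 0.006 -0.03 -0.3 -0.4 0.3; 0 0 -0.04 0 0 0; 0 0 -0.04 0 0 0; 0 0 -0.035 0 0 0; 0 0 -0.015 0 0 0"
}}

```text
time: 11.35
eef_pos: [0.422, -0.3157, 0.1654]
tcp_rot: [[-0.783, 0.622, -0.003], [0.622, 0.783, 0.002], [0.003, -0.0, -1.0]]
force: [0.2, 0.2, -0.7]
grip_width: 0.0878
grasp_force: 0.0
```

>>> {"api": "carry_out", "payload": {
  "increments": "0 0 -0.012 0 0 0; 0 0 0 0 0 0; 0 0 0 0 0 0"
}}

```text
time: 11.65
eef_pos: [0.4251, -0.32, 0.1596]
tcp_rot: [[-0.781, 0.624, 0.005], [0.624, 0.782, -0.005], [-0.007, -0.001, -1.0]]
force: [-0.4, -0.6, 0.7]
grip_width: 0.0879
grasp_force: 0.0
```

```bash
python3 -c "
from h import *
delta([.4221,-.322,.155],flat(51))"
```

```text
t 11.65 shift mm [-2.9546 -1.9816 -4.6396] rot [ 0.2876  0.2928 -0.3988] 0.5722420121439469
```

>>> {"api": "carry_out", "payload": {
  "increments": "-0.003 -0.002 -0.0045 0.3 0.3 -0.4; 0 0 0 0 0 0; 0 0 0 0 0 0; 0 0 0 0 0 0",
  "claw": 0.6
}}

```text
time: 12.05
eef_pos: [0.4212, -0.3221, 0.1543]
tcp_rot: [[-0.776, 0.63, -0.001], [0.63, 0.776, 0.001], [0.001, 0.0, -1.0]]
force: [-0.0, -0.6, 0.0]
grip_width: 0.0583
grasp_force: 0.0
```

>>> {"api": "carry_out", "payload": {
  "increments": "0 0 0 0 0 0; 0 0 0 0 0 0; 0 0 0 0 0 0; 0 0 0 0 0 0; 0 0 0 0 0 0",
  "claw": 0.3
}}

```text
time: 12.55
eef_pos: [0.4211, -0.3219, 0.1539]
tcp_rot: [[-0.777, 0.63, -0.002], [0.63, 0.777, 0.001], [0.002, -0.0, -1.0]]
force: [0.1, -0.2, 0.9]
grip_width: 0.0427
grasp_force: 30.0
```

>>> {"api": "carry_out", "payload": {
  "increments": "0 0 0 0 0 0; 0 0 0 0 0 0; 0 0 0 0 0 0"
}}

```text
time: 12.85
eef_pos: [0.4211, -0.3219, 0.1539]
tcp_rot: [[-0.777, 0.63, -0.002], [0.63, 0.777, 0.001], [0.002, -0.0, -1.0]]
force: [0.2, -0.6, 1.7]
grip_width: 0.0431
grasp_force: 30.0
```

>>> {"api": "carry_out", "payload": {
  "increments": "0 0 0.01 0 0 0; 0 0 0.025 0 0 0; 0 0 0.03 0 0 0; 0 0 0.03 0 0 0; 0 0 0.025 0 0 0"
}}

```text
time: 13.35
eef_pos: [0.421, -0.3215, 0.2754]
tcp_rot: [[-0.777, 0.63, -0.001], [0.63, 0.777, 0.002], [0.002, 0.0, -1.0]]
force: [0.4, -0.3, -1.8]
grip_width: 0.043
grasp_force: 30.0
```

>>> {"api": "carry_out", "payload": {
  "increments": "0.01 0.013 0 0 0 0; 0.02 0.027 0 0 0 0; 0.025 0.033 0 0 0 0; 0.025 0.033 0 0 0 0; 0.025 0.033 0 0 0 0"
}}

```text
time: 13.85
eef_pos: [0.5264, -0.1812, 0.2738]
tcp_rot: [[-0.776, 0.63, -0.002], [0.63, 0.776, 0.002], [0.003, 0.0, -1.0]]
force: [0.5, -0.3, -2.0]
grip_width: 0.0431
grasp_force: 30.0
```

>>> {"api": "carry_out", "payload": {
  "increments": "0.025 0.033 0 0 0 0; 0.025 0.033 0 0 0 0; 0.02 0.027 0 0 0 0; 0.013 0.019 0 0 0 0; 0.006 0.008 0 0 0 0"
}}

```text
time: 14.35
eef_pos: [0.6156, -0.0605, 0.2733]
tcp_rot: [[-0.778, 0.628, -0.003], [0.628, 0.778, 0.002], [0.004, 0.0, -1.0]]
force: [-0.1, -1.1, -2.5]
grip_width: 0.0433
grasp_force: 30.0
```

>>> {"api": "carry_out", "payload": {
  "increments": "0 0 0 0 0 0; 0 0 0 0 0 0"
}}

```text
time: 14.55
eef_pos: [0.6144, -0.0634, 0.2735]
tcp_rot: [[-0.777, 0.63, -0.003], [0.63, 0.777, 0.001], [0.003, -0.001, -1.0]]
force: [-0.0, -0.3, -1.9]
grip_width: 0.0432
grasp_force: 30.0
```

```bash
python3 -c "
from h import *
s=snap('scene','s4');delta([.6153,-.063,.234],flat(51))
cv2.imwrite('pics/s4c.png',cv2.resize(s['pixels'][80:340,150:450],(690,598),interpolation=2))"
```

```text
t 14.6 shift mm [  0.9929   0.7139 -39.6561] rot [-0.0591 -0.1492  0.0842] 0.18123718076907128
```

View pics/s4c.png

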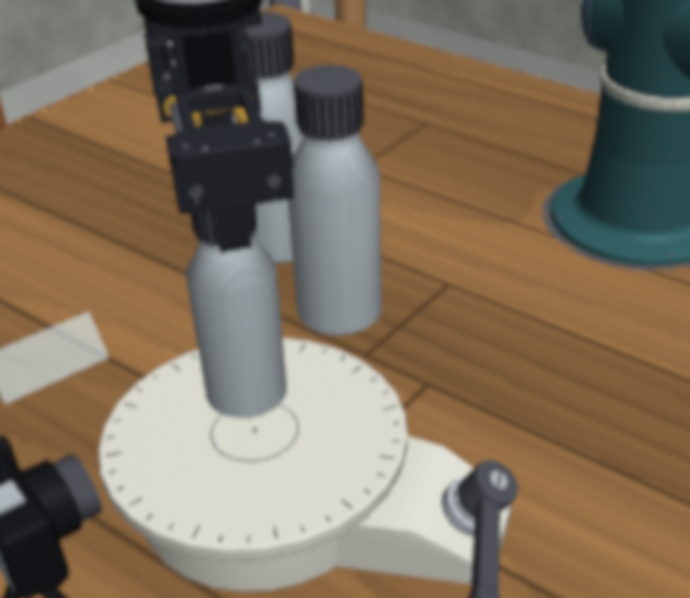

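The bottle hangs upright above the ring (ring centre at (254,430) in the crop), and the lever is still across the front. Lower gently.

>>> {"api": "carry_out", "payload": {
  "increments": "0.001 0.0005 -0.012 0 0 0; 0 0 -0.012 0 0 0; 0 0 -0.008 0 0 0; 0 0 -0.003 0 0 0; 0 0 0 0 0 0"
}}

```text
time: 15.1
eef_pos: [0.6153, -0.0624, 0.2374]
tcp_rot: [[-0.776, 0.63, -0.004], [0.63, 0.777, 0.002], [0.004, -0.001, -1.0]]
force: [-0.6, 0.7, -1.7]
grip_width: 0.043
grasp_force: 30.0
```

>>> {"api": "carry_out", "payload": {
  "increments": "0 0 -0.001 0 0 0; 0 0 -0.001 0 0 0; 0 0 -0.001 0 0 0; 0 0 -0.001 0 0 0; 0 0 0 0 0 0"
}}

```text
time: 15.6
eef_pos: [0.616, -0.0622, 0.2347]
tcp_rot: [[-0.777, 0.63, -0.002], [0.63, 0.777, 0.001], [0.002, 0.0, -1.0]]
force: [-0.6, 0.1, -2.0]
grip_width: 0.0432
grasp_force: 30.0
```

>>> {"api": "carry_out", "payload": {
  "increments": "0 0 -0.0005 0 0 0; 0 0 -0.0005 0 0 0; 0 0 0 0 0 0; 0 0 0 0 0 0"
}}

```text
time: 16.0
eef_pos: [0.6161, -0.0623, 0.2339]
tcp_rot: [[-0.777, 0.63, -0.001], [0.63, 0.777, 0.001], [0.002, 0.0, -1.0]]
force: [0.6, 0.3, -1.2]
grip_width: 0.0433
grasp_force: 30.0
```

>>> {"api": "carry_out", "payload": {
  "increments": "0 0 -0.0005 0 0 0; 0 0 0 0 0 0; 0 0 0 0 0 0"
}}

```text
time: 16.3
eef_pos: [0.6163, -0.0624, 0.2339]
tcp_rot: [[-0.777, 0.63, -0.001], [0.63, 0.777, 0.001], [0.001, 0.0, -1.0]]
force: [-0.2, -0.2, 2.8]
grip_width: 0.0434
grasp_force: 30.0
```

Contact: the force rose from -2 to +2.8 N. Release and retreat straight up.

>>> {"api": "carry_out", "payload": {
  "increments": "0 0 0 0 0 0; 0 0 0 0 0 0; 0 0 0 0 0 0; 0 0 0 0 0 0; 0 0 0 0 0 0",
  "claw": 1
}}

```text
time: 16.8
eef_pos: [0.616, -0.0622, 0.2331]
tcp_rot: [[-0.777, 0.63, -0.002], [0.63, 0.777, 0.002], [0.003, -0.0, -1.0]]
force: [-0.6, 0.3, -0.3]
grip_width: 0.0809
grasp_force: 0.0
```

>>> {"api": "carry_out", "payload": {
  "increments": "0 0 0 0 0 0; 0 0 0.01 0 0 0; 0 0 0.02 0 0 0; 0 0 0.03 0 0 0; 0 0 0.03 0 0 0"
}}

```text
time: 17.3
eef_pos: [0.6158, -0.0622, 0.3245]
tcp_rot: [[-0.777, 0.63, -0.002], [0.63, 0.777, 0.002], [0.003, -0.0, -1.0]]
force: [0.2, -0.5, 1.0]
grip_width: 0.0882
grasp_force: 0.0
```

>>> {"api": "carry_out", "payload": {
  "increments": "0 0 0.03 0 0 0; 0 0 0.03 0 0 0; 0 0 0.03 0 0 0; 0 0 0 0 0 0; 0 0 0 0 0 0"
}}

```text
time: 17.8
eef_pos: [0.6164, -0.0623, 0.4147]
tcp_rot: [[-0.777, 0.63, 0.001], [0.63, 0.777, 0.001], [0.0, 0.001, -1.0]]
force: [0.4, -0.3, -0.4]
grip_width: 0.0881
grasp_force: 0.0
```

```bash
python3 -c "
from h import *
s=snap('scene','s5')
print('base/captop proj',proj(s,[.6153,-.063,.08]),proj(s,[.6153,-.063,.265]))
cv2.imwrite('pics/s5.png',s['pixels'])"
```

```text
base/captop proj [260.1285 266.95  ] [249.1765 183.1781]
```

View pics/s5.png

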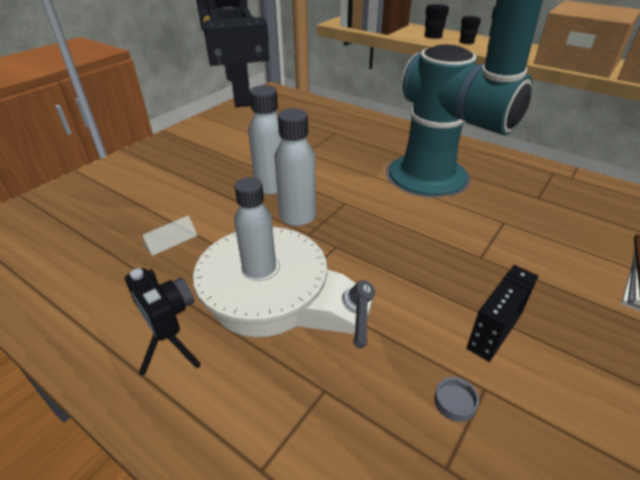

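The bottle stands upright on the ring, with its base at about (260,267) and cap top at (249,184), as projected. The lever lies across the front from hub (362,291) to end (360,341), and the bystanders haven't moved.

```bash
python3 -c "
from workcell import manip
print(manip.job_done())"
```

```text
the job is handed in; nothing more can be done
None
```

I handed the job in at about 18 s of the 61 s allowed: the lever was swung +90° and pushed home across the front, and the empty bottle was set upright on the platter's centre ring. My final camera check agreed and showed the other things unmoved, but the hand-in returned no verdict.

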